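# Load a sample carrier from the gravity track

### The job

Take the pot at the stop of the sloped track and lay it gently, not dropped, in the middle of the carrier's cradle beside the carrying loop; let the next pot roll down to the stop by itself, then take that one and lay it in the middle of the other cradle in the same way. Then put the lid squarely on the carrier, fully down. Let no pot fall on the worktop, leave the last two pots on the track with one resting at the stop, and do not disturb the other things around.

Things in the scene. Friction and masses are not known exactly. Their poses are not given: they have to be found in the camera images.
- track: Sloped feed track, fixed: grey base 225x104 mm, aluminium bed 34 mm wide (pots overhang it 14 mm each end), about 100 high. Origin on the worktop; x points level up the track, y across, z up. The bed climbs 12 degrees toward +x from a steel stop plate at the low end. Four pots lie across it along y, touching; when the end one is lifted out the rest roll down one place by themselves within 1 s
- stop_seat (a point): Where the end pot's centre lies at rest against the stop: 30 mm toward -x from the track's origin, 58.5 mm over the worktop (bed 21 mm below it). The side guides of the upper pots start 31 mm uphill of it, so both end faces of the end pot stand free, with nothing beside or below the overhang down to the 8 mm thick base plate. Pot pitch 42 mm along the slope
- pot_1: Sample pot, first (end pot, against the stop) from the stop at the start. Plain white cylinder, 42 mm diameter, grey screw cap 37 mm diameter at its +y end, 62 mm long over all with flat ends, 55 to 115 g. Origin at its centre, y along its axis; x and z turn as it rolls
- pot_2: Sample pot, second from the stop at the start. Plain white cylinder, 42 mm diameter, grey screw cap 37 mm diameter at its +y end, 62 mm long over all with flat ends, 55 to 115 g. Origin at its centre, y along its axis; x and z turn as it rolls
- pot_3: Sample pot, third from the stop at the start. Plain white cylinder, 42 mm diameter, grey screw cap 37 mm diameter at its +y end, 62 mm long over all with flat ends, 55 to 115 g. Origin at its centre, y along its axis; x and z turn as it rolls
- pot_4: Sample pot, fourth from the stop at the start. Plain white cylinder, 42 mm diameter, grey screw cap 37 mm diameter at its +y end, 62 mm long over all with flat ends, 55 to 115 g. Origin at its centre, y along its axis; x and z turn as it rolls
- carrier: Open-topped grey box, fixed, 120 mm (x) by 136 (y), walls 4 thick and 58 high, inner floor at 4. Origin at the centre of its underside, z up. Two cradles side by side, each of two black rubber ridges along y (tops 16 mm up, 30 mm apart, 48 long); a pot lies with its axis along y, 33 mm free beyond each end. A steel carrying loop sticks out 20 mm from its -x side, 28 mm up
- bay_1 (a point): Centre of a pot lying home in cradle 1, next to the carrying loop: carrier x = -27 mm, y = 0, 32 mm over the worktop
- bay_2 (a point): Centre of a pot lying home in cradle 2, away from the loop: carrier x = +27 mm, y = 0, 32 mm over the worktop
- carrier_rim (a point): Centre of the carrier's mouth, level with its rim, 58 mm over the worktop
- lid: Loose grey lid, 134 mm (x) by 150 (y), 130 to 210 g, skirt down on the worktop. Origin at the centre of its underside (lower edge of the skirt), z up. The 14 mm deep skirt goes outside the carrier's walls with 4 mm play each side; when on, the lid's origin is 44 mm over the worktop. Either way round, its x along the carrier's x
- lid_handle (a point): Centre of the lid's black bar handle, 42 mm above the lid's origin: bar 80 mm long along the lid's x, 14 wide in y, 20 high (32 to 52 mm above the origin), 13 mm clear over the plate (top face 19 mm above the origin)
- lid_seat (a point): Centre of the underside of the lid's top plate, 14 mm above the lid's origin; it meets carrier_rim when the lid is on
- stain_blue: Bystander, loose: dark blue dropper bottle, 34 mm across, 92 mm high. Origin at the centre of its underside
- stain_violet: Bystander, loose: violet bottle with black cap, 40 mm across, 104 mm high. Origin at the centre of its underside
- immersion_oil: Bystander, loose: small brown bottle with black cap, 26 mm across, 61 mm high. Origin at the centre of its underside
Things that resemble listed ones, but are neither listed nor needed, are in the scene too. Leave any green or yellow look-alike of the pot_1 alone.

How it is judged:
By the outcome, as a careful person would: the job done as asked, in the order asked, and still so for the second after the job is handed in, with the robot touching nothing.
It also fails if it takes over 72 s, if anything falls off the work surface, if the arm or the gripper's body presses on something with over 40 N, if the wrist force passes 120 N, or if a joint passes its speed limit or range.

### The arm

A 6-joint arm with a two-finger parallel gripper is mounted at the origin on a cart in front of the work surface, level with it; the furniture and walls round the work are solid. World frame = base frame: x ahead of the robot, y to its left, z up, the work surface at z = 0. Lengths are in mm, angles in degrees, forces in N, time in s.
With the tool pointing down it reaches from about 400 to 825 mm from the base axis. Payload 7 kg.
Tool frame: the origin (TCP) lies midway between the tips of the shut fingers; the grasp point (between the pads) lies 19 mm behind it (env.tcp_to_grasp is the distance from the TCP to the grasp point, in mm); z points along the fingers, y is the line along which they close (so a half turn about z gives the same grasp; the last joint's range is limited). The gripper opens to 85 mm and grips with 20 to 120 N. Pads are 22 mm wide; open, the fingers measure 114 mm over their backs; the gripper's body (76 mm by 85 mm) begins 54 mm behind the grasp point. The pads swing forward as they close: fully open they stand 13 mm farther back than shut.
Start: joints at [-49.555, 20.546, 0.682, 0, -70.136, -16.507], TCP at [273.854, -616.927, 231.302] pointing down, gripper open.
Joint ranges: [-176.03, 176.03], [-82.01, 121.73], [-58.28, 71.71], [-173.87, 95.51], [-174.79, -0.11], [-173.66, 173.66]. Speed limits (degrees/s): [136.94, 136.94, 172.46, 180, 180, 180].

### API

Orientations are given as [roll, pitch, yaw] about the fixed x, y, z axes, in that order (R = Rz(yaw) Ry(pitch) Rx(roll)).
In Python, from plant import env, viewer gives the robot as it stands. The module is installed in compiled form; this text tells all that it offers.
- The arm moves only by the tool send_rows, never from a script. Its argument "targets" is a list of rows, each a list of 4 numbers: the shift along the tool's x, y, z in mm, then the turn about the tool's z in degrees. In form: [[tx, ty, tz, yaw], ...]. A call has exactly 8 rows; each row shifts and turns the commanded pose from where the row before left it, along the tool's axes as they then stand; what a row does not reach is not made up. A row lasts 1/8 s, in which the tool goes at most 62.5 mm and 10.7 degrees, less where a joint would pass 70% of its speed; a pose out of reach is approached as far as the arm can. A call with a gripper value outside its range is refused whole. "fingers" is the gripper command: -1 is fully open, 1 is shut, values between are in proportion, set as the call begins (left out, the last holds). The fingers move at their own pace and stop on an object; "force" is the grip in N (left out, the last holds). Time passes only in rows, so rows that do not move let the fingers close, or fill a call up. It gives the time, the measured TCP pose, the force, the opening and the grip force at its end, in the units of the state.
- env.observe(): the state, without advancing time (a new reading comes with each control period).
- viewer.grab_frame(name): name is "side" or "top" or "wrist"; returns a dict with "img" (400x640x3 uint8, blue, green, red), "z_map" (400x640 float32, mm along the optical axis (not along the pixel's ray), 0 where there is no reading), "mtx" (3x3 intrinsics, pixels), "T" (4x4, takes a point from camera to world coordinates). Camera axes: x right, y up, looking along -z (the intrinsics and any distortion apply to the point x, -y, -z); pixel columns grow to the right and rows downward; lengths in mm; the calibration is good to about 2 mm. A picture is of the moment at which its call begins.
- env.sign_off(): hands the job in; it is judged then, once.
The state is a dict: "time": time; "joint_pos": joint angles; "qd": joint speeds; "tau": joint torques, N m; "tcp_pos": TCP position; "eef_rot": TCP orientation; "contact_force": force on the tool from outside, world axes, zero at the start; "ft_torque": the same for the moment, N m; "gripper_width": opening from 0.0 (shut) to 1.0 (fully open); "gripper_force": force on a finger pad.
Only numpy, scipy, OpenCV 4.12 (cv2) and the standard library are available. Lean on these libraries where they do the work, as an engineer would, in place of code of your own. Each camera call takes 0.05 s, during which the arm holds its last target. There are 200 camera calls.

## Working session

There is one attempt and no reset: what is moved stays moved. The work goes in short steps, Python scripts to look and compute and a tool call to move; the robot and the scene stay as the last step left them, time stands still between calls to the robot, and variables do not carry over. Pictures are saved under pics/ and viewed, at most 14 in all, crops included, and the job is handed in when it is done.

Besides the shell and the picture viewer there is one more tool, called after ">>>" as name(argument=value, ...), one argument or row to a line, values as JSON. send_rows: Moves the arm, as the interface text tells. Its arguments: {"type":"object","properties":{"targets":{"type":"array","items":{"type":"array","items":{"type":"number"}}},"fingers":{"type":"number"},"force":{"type":"number"}},"required":["targets"]}

```bash
mkdir -p pics; cat > h.py <<'E'
import numpy as np, cv2
from plant import env, viewer
def grab(n):
    f=viewer.grab_frame(n); return f
def cloud(f):
    z=f["z_map"]; K=f["mtx"]; h,w=z.shape
    u,v=np.meshgrid(np.arange(w),np.arange(h))
    X=(u-K[0,2])/K[0,0]*z; Y=(v-K[1,2])/K[1,1]*z
    P=np.stack([X,-Y,-z,np.ones_like(z)],-1)@f["T"].T
    P=P[...,:3]; P[z==0]=np.nan
    return P
E
python3 - <<'E'
from h import *
print(env.observe())
for n in("top","side"):
    f=grab(n); cv2.imwrite(f"pics/{n}0.png",f["img"]); np.savez(f"{n}0.npz",**f); print(f["T"].round(2),f["mtx"], f.keys())
E
```

```text
{'time': 0.0, 'joint_pos': array([-4.95537440e+01,  2.05920314e+01,  6.32763028e-01, -2.02702915e-02,
       -7.01356092e+01, -1.65061652e+01]), 'qd': array([-0.0130624 ,  0.11541853, -0.0719268 ,  0.02297736, -0.01952653,
        0.02186051]), 'tau': array([-1.12844114e-04, -5.83326530e+01,  2.93407971e+01,  6.93629801e+00,
       -6.09582945e-03, -1.47131254e-05]), 'tcp_pos': array([ 273.67005385, -616.49680849,  230.34880127]), 'eef_rot': array([ 1.79903618e+02, -8.68922199e-03, -1.56066805e+02]), 'contact_force': array([-0.24079073, -0.92640148, -0.21280698]), 'ft_torque': array([-0.02375286,  0.0097002 ,  0.01321771]), 'gripper_force': 0.0, 'gripper_width': 0.9975699331797655}
[[-1.0000e-01  9.7000e-01 -2.0000e-01  3.1254e+02]
 [-9.9000e-01 -1.0000e-01  2.0000e-02  5.1900e+00]
 [-1.0000e-02  2.0000e-01  9.8000e-01  1.2860e+03]
 [ 0.0000e+00  0.0000e+00  0.0000e+00  1.0000e+00]] [[403.07692103   0.         317.14134142]
 [  0.         403.07692103 200.99876382]
 [  0.           0.           1.        ]] dict_keys(['img', 'z_map', 'mtx', 'T'])
[[-4.3000e-01  4.8000e-01 -7.7000e-01 -2.3542e+02]
 [-9.0000e-01 -2.3000e-01  3.6000e-01  3.6268e+02]
 [-1.0000e-02  8.5000e-01  5.3000e-01  6.3373e+02]
 [ 0.0000e+00  0.0000e+00  0.0000e+00  1.0000e+00]] [[402.81288533   0.         315.30598548]
 [  0.         402.81288533 200.54085565]
 [  0.           0.           1.        ]] dict_keys(['img', 'z_map', 'mtx', 'T'])
```

View pics/top0.png

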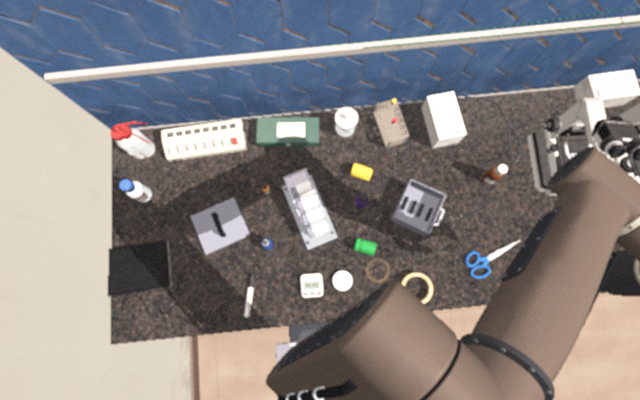

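View pics/side0.png

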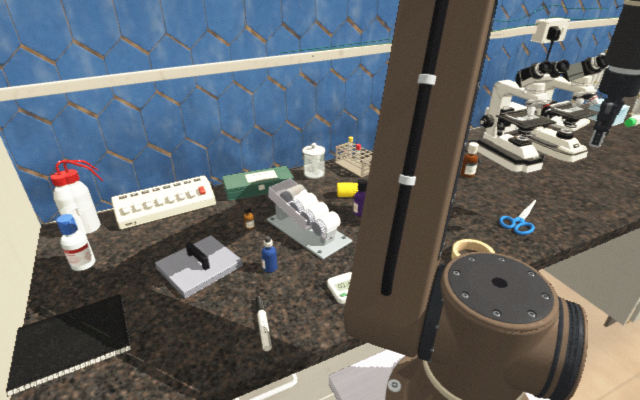

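The top view shows the track at about (310,208) with its low end near (325,240), and the carrier at (419,207) with its loop at (440,217). The lid is at (220,226), violet at (360,202), blue at (267,243), and oil at (265,187). The side view confirms that the low end of the track points toward the robot. Next I measure with depth.

```bash
python3 - <<'E'
from h import *
f=dict(np.load("top0.npz")); P=cloud(f)
def rect(name,u0,u1,v0,v1,z0,z1):
    Q=P[v0:v1,u0:u1].reshape(-1,3); m=(Q[:,2]>z0)&(Q[:,2]<z1); Q=Q[m]
    r=cv2.minAreaRect(Q[:,:2].astype(np.float32)); print(name,len(Q),np.round(r[0],1),np.round(r[1],1),round(r[2],1),"med",np.median(Q,0).round(1))
print("table",[P[v,u].round(1).tolist() for v,u in((230,390),(290,250),(150,270))])
rect("lid plate",185,255,195,258,10,27)
rect("lid handle",185,255,195,258,38,60)
rect("carrier rim",388,450,175,240,50,66)
rect("loop",432,450,200,232,20,40)
rect("track base",280,340,168,250,4,14)
rect("track pots",280,340,168,250,60,140)
rect("blue",258,276,232,254,15,120)
rect("violet",350,370,190,214,15,130)
rect("oil",258,274,178,196,15,90)
rect("yellow",348,376,160,184,15,90)
rect("green",352,380,236,258,15,90)
Q=P[168:250,280:340].copy()
im=f["img"][165:250,270:450]; cv2.imwrite("pics/c1.png",cv2.resize(im,None,fx=4.4,fy=4.4,interpolation=cv2.INTER_CUBIC))
E
```

```text
table [[462.2, -237.0, 3.7], [320.4, 219.9, 13.8], [770.2, 124.4, 2.2]]
lid plate 1846 [532.6 300.7] [135.1 150.6] 19.0 med [530.3 297.2  19.6]
lid handle 130 [531.8 300.4] [80.8 15. ] 19.8 med [529.9 298.6  51.4]
carrier rim 293 [ 523.5 -330.1] [120.6 138.1] 58.4 med [ 523.3 -334.9   57.8]
loop 87 [ 498.2 -393.9] [24.7 83.9] 59.6 med [ 492.1 -392.2   31.8]
track base 1067 [560.9  12.9] [194.  267.1] 84.3 med [509.2   6.1   7.8]
track pots 1491 [563.2  17.8] [203.4  74.2] 16.7 med [565.   16.8  84.7]
blue 114 [455.5 152.6] [31.7 32.5] 59.6 med [452.4 149.8  59.5]
violet 170 [ 558.6 -151. ] [37.7 33.2] 57.1 med [ 554.4 -148.7   68.3]
oil 64 [633.2 144.6] [18.7 23.8] 58.0 med [631.7 144.6  41.5]
yellow 242 [ 659.1 -167.5] [61.5 42.1] 66.6 med [ 655.6 -165.8   38.5]
green 269 [ 418.6 -148.7] [62.1 41.3] 66.7 med [ 417.2 -148.1   39.3]
```

View pics/c1.png

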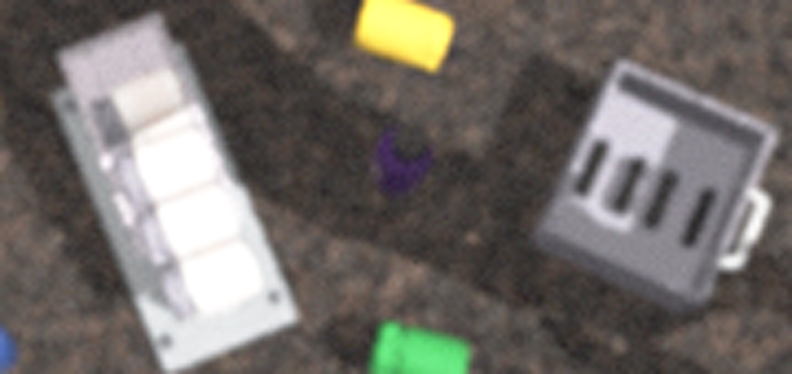

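The crop shows pot 1 at the low end, at about (215,275) in the crop. The carrier has its loop at the right (745,230). Now I move over the track for a close look.

>>> send_rows(
  targets=[
    [-35, 33, 0, 0],
    [-35, 33, 0, 0],
    [-35, 33, 0, 0],
    [-35, 33, 0, 0],
    [-35, 33, 0, 0],
    [-35, 33, 0, 0],
    [-35, 33, 0, 0],
    [-35, 33, 0, 0],
  ],
  fingers=-1,
  force=30,
)

```text
time: 1.1
tcp_pos: [422.8, -260.5, 231.1]
eef_rot: [180.0, -0.0, -156.1]
contact_force: [1.0, -0.2, 0.3]
gripper_width: 1.002
gripper_force: 0.0
```

>>> send_rows(
  targets=[
    [-35, 33, 0, 0],
    [-35, 33, 0, 0],
    [-35, 33, 0, 0],
    [-35, 33, 0, 0],
    [-35, 33, 0, 0],
    [-35, 33, 0, 0],
    [0, 0, 0, 7],
    [0, 0, 0, 0],
  ],
)

```text
time: 2.1
tcp_pos: [534.0, 4.6, 230.8]
eef_rot: [180.0, -0.1, -163.0]
contact_force: [0.8, -0.4, 0.3]
gripper_width: 0.999
gripper_force: 0.0
```

```bash
python3 - <<'E'
from h import *
o=env.observe(); print(o["time"],o["tcp_pos"],o["eef_rot"],o["joint_pos"])
f=grab("wrist"); cv2.imwrite("pics/w1.png",f["img"]); np.savez("w1.npz",**f); print(f["T"].round(2),f["mtx"][0])
P=cloud(f)
def rect(name,u0,u1,v0,v1,z0,z1):
    Q=P[v0:v1,u0:u1].reshape(-1,3); m=(Q[:,2]>z0)&(Q[:,2]<z1); Q=Q[m]
    r=cv2.minAreaRect(Q[:,:2].astype(np.float32)); print(name,len(Q),np.round(r[0],1),np.round(r[1],1),round(r[2],1),"med",np.median(Q,0).round(1))
E
```

```text
2.1 [534.03287494   4.63593314 230.78563615] [ 1.79996091e+02 -6.16804818e-02 -1.62969008e+02] [ 2.15382360e+01  7.31574515e+00 -1.70669907e+01 -9.59569875e-03
 -6.56784470e+01 -9.45032898e+01]
[[-2.9000e-01 -9.1000e-01 -2.9000e-01  4.6251e+02]
 [ 9.6000e-01 -2.8000e-01 -9.0000e-02 -1.7410e+01]
 [ 0.0000e+00 -3.0000e-01  9.5000e-01  3.7451e+02]
 [ 0.0000e+00  0.0000e+00  0.0000e+00  1.0000e+00]] [283.55482401   0.         315.86085918]
```

View pics/w1.png

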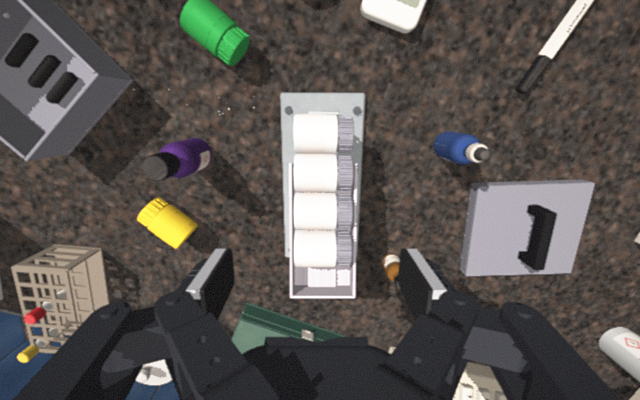

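The wrist view shows pot 1 at (323,132) and the base's low edge from (281,94) to (364,94). The lid handle is at (537,238) and the bottles stand clear of the track. Now I measure the base edges and pot 1.

```bash
cat >> h.py <<'E'
def rect(P,name,u0,u1,v0,v1,z0,z1):
    Q=P[v0:v1,u0:u1].reshape(-1,3); m=(Q[:,2]>z0)&(Q[:,2]<z1); Q=Q[m]
    r=cv2.minAreaRect(Q[:,:2].astype(np.float32)); print(name,len(Q),np.round(r[0],1),np.round(r[1],1),round(r[2],1),"med",np.median(Q,0).round(1)); return Q
E
python3 - <<'E'
from h import *
f=dict(np.load("w1.npz")); P=cloud(f)
Q=rect(P,"base",270,380,85,290,4.5,11)
rect(P,"base low",270,380,85,200,4.5,11)
p=rect(P,"pots",290,357,105,280,50,150)
p1=P[112:152,290:357].reshape(-1,3)
th=np.radians(17)
for th in np.radians([15,16,17,18,19]):
    a=np.array([np.cos(th),np.sin(th)]); q=Q[:,:2]@a; r=Q[:,:2]@np.array([-a[1],a[0]]); print(np.degrees(th),np.percentile(q,[.5,99.5]),np.percentile(r,[.5,99.5]))
# body of pots crest line: white pixels, fit pot cylinder: col profile along z
for v in range(108,160,4): print(v,[P[v,u].round(0).tolist() for u in (300,315,330,346)])
E
```

```text
base 3487 [548.8  16.3] [222.2 104.1] 16.7 med [472.4 -13.1   8.9]
base low 3110 [507.5   4. ] [136.1 104. ] 16.7 med [466.1 -17.6   8.9]
pots 10536 [557.6  19.6] [199.2  72.9] 16.8 med [548.3  14.9  85.6]
14.999999999999998 [422.58415442 640.42842498] [-179.76163554  -72.89465752]
16.0 [420.74820741 637.50192846] [-188.07199863  -83.40743907]
17.0 [418.71623249 634.29044635] [-196.65456649  -92.96894427]
18.0 [415.64999462 631.0520558 ] [-207.01441205 -100.87201602]
19.0 [412.42038754 628.0239395 ] [-217.49895632 -108.6198038 ]
108 [[467.0, -36.0, 8.0], [462.0, -19.0, 9.0], [456.0, -1.0, 9.0], [451.0, 18.0, 10.0]]
112 [[472.0, -35.0, 7.0], [466.0, -17.0, 54.0], [461.0, -2.0, 54.0], [455.0, 19.0, 9.0]]
116 [[474.0, -31.0, 67.0], [469.0, -16.0, 69.0], [465.0, -1.0, 67.0], [460.0, 15.0, 60.0]]
120 [[478.0, -30.0, 73.0], [473.0, -15.0, 74.0], [469.0, -0.0, 74.0], [464.0, 15.0, 72.0]]
124 [[481.0, -29.0, 76.0], [477.0, -14.0, 78.0], [472.0, 1.0, 76.0], [468.0, 17.0, 74.0]]
128 [[485.0, -27.0, 79.0], [480.0, -13.0, 80.0], [476.0, 2.0, 79.0], [471.0, 18.0, 76.0]]
132 [[489.0, -26.0, 80.0], [484.0, -12.0, 81.0], [480.0, 3.0, 80.0], [475.0, 18.0, 80.0]]
136 [[492.0, -25.0, 80.0], [488.0, -11.0, 80.0], [483.0, 4.0, 80.0], [479.0, 20.0, 77.0]]
140 [[496.0, -24.0, 80.0], [492.0, -9.0, 79.0], [487.0, 5.0, 80.0], [483.0, 21.0, 78.0]]
144 [[500.0, -23.0, 79.0], [496.0, -8.0, 79.0], [491.0, 7.0, 79.0], [487.0, 23.0, 76.0]]
148 [[505.0, -22.0, 75.0], [500.0, -7.0, 77.0], [496.0, 8.0, 75.0], [491.0, 25.0, 71.0]]
152 [[510.0, -21.0, 69.0], [505.0, -5.0, 71.0], [500.0, 10.0, 70.0], [496.0, 28.0, 60.0]]
156 [[512.0, -20.0, 77.0], [508.0, -4.0, 76.0], [504.0, 11.0, 75.0], [500.0, 28.0, 68.0]]
```

>>> send_rows(
  targets=[
    [24, 3.75, 0, 0.3],
    [24, 3.75, 0, 0],
    [0, 0, 25, 0],
    [0, 0, 25, 0],
    [0, 0, 25, 0],
    [0, 0, 25, 0],
    [0, 0, 20, 0],
    [0, 0, 20, 0],
  ],
)

```text
time: 3.15
tcp_pos: [485.9, -3.3, 90.8]
eef_rot: [180.0, 0.0, -163.3]
contact_force: [0.5, -0.3, 0.2]
gripper_width: 0.998
gripper_force: 0.0
```

>>> send_rows(
  targets=[
    [0, 0, 15, 0],
    [0, 0, 10, 0],
    [0, 0, 10, 0],
    [0, 0, 10, 0],
    [0, 0, 5, 0],
    [0, 0, 0, 0],
    [0, 0, 0, 0],
    [0, 0, 0, 0],
  ],
)

```text
time: 4.15
tcp_pos: [486.4, -2.4, 41.6]
eef_rot: [180.0, 0.0, -163.4]
contact_force: [0.4, -0.2, 0.0]
gripper_width: 0.997
gripper_force: 0.0
```

>>> send_rows(
  targets=[
    [0, 0, 0, 0],
    [0, 0, 0, 0],
    [0, 0, 0, 0],
    [0, 0, 0, 0],
    [0, 0, 0, 0],
    [0, 0, 0, 0],
    [0, 0, 0, 0],
    [0, 0, 0, 0],
  ],
  fingers=1,
  force=35,
)

```text
time: 5.15
tcp_pos: [486.3, -2.6, 41.6]
eef_rot: [-180.0, 0.0, -163.4]
contact_force: [-0.6, -0.1, 5.5]
gripper_width: 0.722
gripper_force: 37.4
```

```bash
python3 - <<'E'
from h import *
o=env.observe(); print(o["time"],o["tcp_pos"],o["eef_rot"],o["gripper_width"],o["gripper_force"],o["contact_force"])
f=grab("wrist"); cv2.imwrite("pics/w2.png",f["img"])
E
```

```text
5.15 [486.33082484  -2.5576504   41.62576324] [-1.79992488e+02  2.33586507e-02 -1.63353346e+02] 0.722413811483699 37.44519889354706 [-0.64978076 -0.06238473  5.48085661]
```

View pics/w2.png

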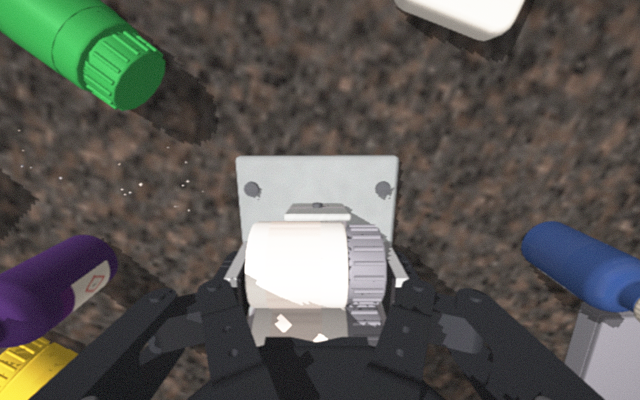

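Pot 1 is held end to end, 61 mm apart between the pads, centred at (315,265). I lift it and carry it over the carrier.

>>> send_rows(
  targets=[
    [0, 0, -5, 0],
    [0, 0, -10, 0],
    [0, 0, -15, 0],
    [0, 0, -20, 0],
    [0, 0, -20, 0],
    [0, 0, -20, 0],
    [0, 0, -20, 0],
    [0, 0, -20, 0],
  ],
)

```text
time: 6.2
tcp_pos: [486.0, -2.5, 172.5]
eef_rot: [180.0, 0.0, -163.4]
contact_force: [0.4, -0.3, 0.1]
gripper_width: 0.724
gripper_force: 38.7
```

>>> send_rows(
  targets=[
    [9.75, -42.8, 0, 0],
    [9.75, -42.8, 0, 0],
    [9.75, -42.8, 0, 0],
    [9.75, -42.8, 0, 0],
    [9.75, -42.8, 0, 0],
    [9.75, -42.8, 0, 0],
    [9.75, -42.8, 0, 0],
    [9.75, -42.8, 0, 0],
  ],
)

```text
time: 7.2
tcp_pos: [509.3, -354.3, 171.8]
eef_rot: [-180.0, 0.0, -163.4]
contact_force: [1.6, 0.6, -1.3]
gripper_width: 0.722
gripper_force: 38.8
```

>>> send_rows(
  targets=[
    [0, 0, 0, -7],
    [0, 0, 0, -7],
    [0, 0, 0, -7],
    [0, 0, 0, -7],
    [0, 0, 0, -7],
    [0, 0, 0, -6.8],
    [0, 0, 0, 0],
    [0, 0, 0, 0],
  ],
)

```text
time: 8.2
tcp_pos: [509.4, -352.9, 171.5]
eef_rot: [-180.0, 0.0, -121.7]
contact_force: [0.2, -0.2, -0.4]
gripper_width: 0.719
gripper_force: 38.9
```

```bash
python3 - <<'E'
from h import *
o=env.observe(); print(o["time"],o["tcp_pos"],o["eef_rot"],o["gripper_width"],o["gripper_force"],o["contact_force"])
f=grab("wrist"); cv2.imwrite("pics/w3.png",f["img"]); np.savez("w3.npz",**f)
P=cloud(f); rect(P,"rim",0,640,0,400,53,63); rect(P,"rim c",150,480,60,400,53,63)
E
```

```text
8.2 [ 509.3701942  -352.88464359  171.52821546] [-1.79997882e+02  3.52532677e-03 -1.21707284e+02] 0.7188377685733437 38.862016797065735 [ 0.17297275 -0.22636082 -0.37425635]
rim 4007 [ 622.1 -259.5] [408.5 531.5] 31.3 med [ 591.  -385.9   58.6]
rim c 1866 [ 547.6 -250. ] [287.6 372.6] 52.0 med [ 491.5 -359.1   58.7]
```

View pics/w3.png

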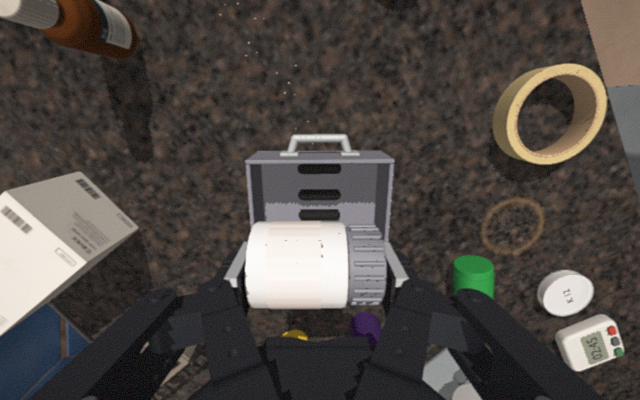

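The wrist view shows the carrier aligned below the pot. Its loop-side rim is at row 155, from column 247 to 393, and the ridges are at (320,169), (320,194) and (320,214). Now I measure the rim.

```bash
python3 - <<'E'
from h import *
P=cloud(dict(np.load("w3.npz")))
Q=P[140:222,235:405].reshape(-1,3); Q=Q[(Q[:,2]>54)&(Q[:,2]<62)]
for d in (57.4,57.9,58.4,58.9,59.4):
    t=np.radians(d); a=np.array([np.cos(t),np.sin(t)]); n=np.array([-a[1],a[0]])
    c=np.array([509.4,-352.9]); A=(Q[:,:2]-c)@a; N=(Q[:,:2]-c)@n
    print(d,"x min",np.percentile(A,[1,3,99]).round(1),"y",np.percentile(N,[1,99]).round(1),"front strip slope",np.polyfit(N[(A<-29)&(abs(N)<60)],A[(A<-29)&(abs(N)<60)],1).round(4))
b=f=dict(np.load("w3.npz"))
R=P[160:220,260:385]; g=b["img"][160:220,260:385].max(-1); M=R[(g<45)]; print("ridge",((M[:,:2]-c)@np.array([-np.sin(np.radians(58.4)),np.cos(np.radians(58.4))])).mean(),M.mean(0))
for v in (163,169,175,189,194,199,210,214,218): print(v,b["img"][v,320],((P[v,320,:2]-c)@np.array([np.cos(np.radians(58.4)),np.sin(np.radians(58.4))])).round(1),P[v,320,2].round(1))
E
```

```text
57.4 x min [-32.7 -32.4  27.8] y [-65.8  69.6] front strip slope [-1.24000e-02 -3.06254e+01]
57.9 x min [-32.2 -32.   28.1] y [-65.8  69.5] front strip slope [-3.80000e-03 -3.06215e+01]
58.4 x min [-31.8 -31.7  28. ] y [-65.7  69.5] front strip slope [-3.60000e-03 -3.06348e+01]
58.9 x min [-32.  -31.8  28.1] y [-65.7  69.6] front strip slope [ 3.2000e-03 -3.0609e+01]
59.4 x min [-32.4 -32.1  28.3] y [-65.7  69.7] front strip slope [ 7.80000e-03 -3.05916e+01]
ridge nan [nan nan nan]
163 [98 96 94] -28.2 59.8
169 [27 29 30] -13.8 16.8
175 [91 91 91] -4.5 4.8
189 [56 53 57] 11.3 6.4
194 [25 29 32] 14.2 16.6
199 [36 30 40] 20.5 14.7
210 [36 38 37] 34.9 11.0
214 [43 41 43] 38.3 14.9
218 [35 37 34] 42.4 16.8
```

>>> send_rows(
  targets=[
    [-0.5, 1.6, 0, 0],
    [0, 0, 20, 0],
    [0, 0, 20, 0],
    [0, 0, 20, 0],
    [0, 0, 20, 0],
    [0, 0, 20, 0],
    [0, 0, 20, 0],
    [0, 0, 16, 0],
  ],
)

```text
time: 9.25
tcp_pos: [508.1, -351.6, 34.5]
eef_rot: [180.0, -0.0, -121.6]
contact_force: [0.9, 0.4, -1.6]
gripper_width: 0.719
gripper_force: 38.9
```

>>> send_rows(
  targets=[
    [0, 0, 5, 0],
    [0, 0, 4, 0],
    [0, 0, 3, 0],
    [0, 0, 3, 0],
    [0, 0, 2, 0],
    [0, 0, 1, 0],
    [0, 0, 1, 0],
    [0, 0, 0, 0],
  ],
)

```text
time: 10.25
tcp_pos: [508.4, -351.7, 17.0]
eef_rot: [-180.0, -0.0, -121.5]
contact_force: [-2.0, 1.6, 4.5]
gripper_width: 0.722
gripper_force: 39.7
```

>>> send_rows(
  targets=[
    [0, 0, 0.5, 0],
    [0, 0, 0.5, 0],
    [0, 0, 0, 0],
    [0, 0, 0, 0],
    [0, 0, 0, 0],
    [0, 0, 0, 0],
    [0, 0, 0, 0],
    [0, 0, 0, 0],
  ],
)

```text
time: 11.25
tcp_pos: [508.4, -351.7, 16.9]
eef_rot: [-180.0, -0.0, -121.5]
contact_force: [-4.3, 3.3, 12.4]
gripper_width: 0.718
gripper_force: 40.6
```

```bash
python3 - <<'E'
from h import *
o=env.observe(); print(o["time"],o["tcp_pos"],o["eef_rot"],o["contact_force"],o["ft_torque"])
f=grab("wrist"); np.savez("w4.npz",**f); cv2.imwrite("pics/w4.png",f["img"])
P=cloud(f);c=np.array([508.4,-351.7]);t=np.radians(58.4);a=np.array([np.cos(t),np.sin(t)])
for v in range(216,300,8): print(v,((P[v,300,:2]-c)@a).round(1),P[v,300,2].round(1))
E
```

```text
11.25 [ 508.41533864 -351.69604234   16.91742763] [-1.79961953e+02 -1.04699216e-02 -1.21531983e+02] [-4.34992895  3.2653464  12.41878441] [ 1.25655894  1.50687029 -0.1171749 ]
216 -32.2 48.7
224 -32.2 57.6
232 -30.0 60.2
240 -19.5 45.7
248 -17.2 48.9
256 -14.8 51.5
264 -11.4 52.3
272 -9.6 55.8
280 -5.9 56.1
288 -1.7 55.7
296 2.3 55.8
```

>>> send_rows(
  targets=[
    [0, 0, -0.5, 0],
    [0, 0, 0, 0],
    [0, 0, 0, 0],
    [0, 0, 0, 0],
    [0, 0, 0, 0],
    [0, 0, 0, 0],
    [0, 0, 0, 0],
    [0, 0, 0, 0],
  ],
  fingers=-0.7,
)

```text
time: 12.3
tcp_pos: [508.3, -351.7, 15.8]
eef_rot: [-180.0, 0.0, -121.6]
contact_force: [0.2, 0.3, -1.3]
gripper_width: 0.851
gripper_force: 0.0
```

```bash
python3 - <<'E'
from h import *
o=env.observe(); print(o["time"],o["tcp_pos"],o["gripper_width"],o["contact_force"],o["ft_torque"])
f=grab("wrist"); np.savez("w5.npz",**f); cv2.imwrite("pics/w5.png",f["img"])
P=cloud(f);c=np.array([508.4,-351.7]);t=np.radians(58.4);a=np.array([np.cos(t),np.sin(t)])
for v in range(216,300,8): print(v,((P[v,300,:2]-c)@a).round(1),P[v,300,2].round(1))
E
```

```text
12.3 [ 508.33811157 -351.66604145   15.81533097] 0.8506370333442937 [ 0.18432636  0.33666278 -1.27937041] [-0.01802029 -0.00181578  0.03126545]
216 -32.4 48.2
224 -32.1 56.2
232 -29.8 58.6
240 -18.3 42.0
248 -16.2 45.7
256 -14.0 48.9
264 -11.4 51.2
272 -8.5 52.8
280 -5.5 54.3
288 -1.4 54.1
296 3.0 53.7
```

View pics/w5.png

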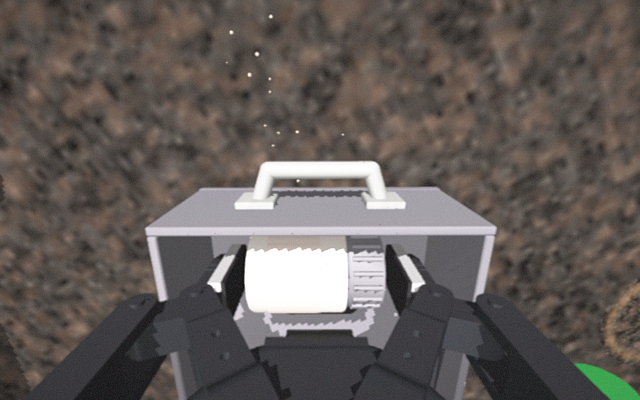

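Pot 1 lies in the cradle between the open fingers. It spans columns 246 to 385, and the box rim spans 147 to 495, so I check how far it is off-centre along its axis.

```bash
python3 - <<'E'
from h import *
f=dict(np.load("w5.npz"));P=cloud(f);c=np.array([508.4,-351.7]);t=np.radians(58.4);n=np.array([-np.sin(t),np.cos(t)])
Y=(P[...,:2]-c)@n
for v in (231,233): 
    m=(P[v,:,2]>54)&(P[v,:,2]<62); print(v,"rim",np.nanmin(Y[v][m]).round(1),np.nanmax(Y[v][m]).round(1))
for v in (270,280,290):
    m=(P[v,:,2]>40)&(P[v,:,2]<58)&(np.arange(640)>240)&(np.arange(640)<390); w=np.where(m)[0]; print(v,"pot",w.min(),w.max(),Y[v,w.min()].round(1),Y[v,w.max()].round(1), P[v,w.min()].round(0),P[v,w.max()].round(0))
E
```

```text
231 rim -67.1 67.8
233 rim -66.7 68.0
270 pot 245 384 -31.9 29.0 [ 531. -376.   51.] [ 480. -343.   50.]
280 pot 241 384 -37.4 29.1 [ 542. -368.   40.] [ 482. -339.   51.]
290 pot 241 384 -37.6 29.4 [ 545. -364.   41.] [ 484. -335.   51.]
```

>>> send_rows(
  targets=[
    [0, 0, -8, 0],
    [0, 0, -15, 0],
    [0, 0, -22, 0],
    [0, 0, -22, 0],
    [0, 0, -22, 0],
    [0, 0, -22, 0],
    [0, 0, -22, 0],
    [0, 0, -22, 0],
  ],
)

```text
time: 13.35
tcp_pos: [508.4, -351.7, 173.0]
eef_rot: [-179.9, 0.0, -121.6]
contact_force: [0.1, -0.7, -0.1]
gripper_width: 0.851
gripper_force: 0.0
```

>>> send_rows(
  targets=[
    [0, 0, 0, 7],
    [0, 0, 0, 7],
    [0, 0, 0, 7],
    [0, 0, 0, 7],
    [0, 0, 0, 7],
    [0, 0, 0, 6.8],
    [0, 0, 0, 0],
    [0, 0, 0, 0],
  ],
  fingers=-1,
)

```text
time: 14.35
tcp_pos: [508.4, -351.7, 171.5]
eef_rot: [-180.0, 0.0, -163.2]
contact_force: [-0.0, -0.2, -0.2]
gripper_width: 0.999
gripper_force: 0.0
```

>>> send_rows(
  targets=[
    [-9.8, 42.6, 0, 0],
    [-9.8, 42.6, 0, 0],
    [-9.8, 42.6, 0, 0],
    [-9.8, 42.6, 0, 0],
    [-9.8, 42.6, 0, 0],
    [-9.8, 42.6, 0, 0],
    [-9.8, 42.6, 0, 0],
    [-9.8, 42.6, 0, 0],
  ],
)

```text
time: 15.35
tcp_pos: [485.7, -1.3, 171.3]
eef_rot: [-180.0, 0.0, -163.2]
contact_force: [1.1, 0.4, -0.8]
gripper_width: 0.995
gripper_force: 0.0
```

```bash
python3 - <<'E'
from h import *
o=env.observe(); print(o["time"],o["tcp_pos"],o["eef_rot"],o["gripper_width"],o["contact_force"])
f=grab("wrist"); np.savez("w6.npz",**f); cv2.imwrite("pics/w6.png",f["img"])
P=cloud(f);t=np.radians(16.7);a=np.array([np.cos(t),np.sin(t)]);n=np.array([-a[1],a[0]]);c=np.array([486.3,-2.6])
for v in range(160,320,10): print(v,((P[v,310,:2]-c)@a).round(1),P[v,310,2].round(1))
E
```

```text
15.35 [485.72537931  -1.28262358 171.27697485] [-1.79998841e+02  4.57944367e-02 -1.63234712e+02] 0.99520281334777 [ 1.12960322  0.41338885 -0.76143672]
160 -21.9 9.7
170 -22.1 62.7
180 -16.0 75.7
190 -8.0 79.4
200 0.6 80.7
210 11.3 76.7
220 20.5 77.7
230 27.0 85.0
240 34.6 89.4
250 45.0 88.1
260 59.7 80.1
270 63.9 90.3
280 70.3 96.4
290 78.5 99.4
300 92.3 95.1
310 126.7 66.4
```

View pics/w6.png

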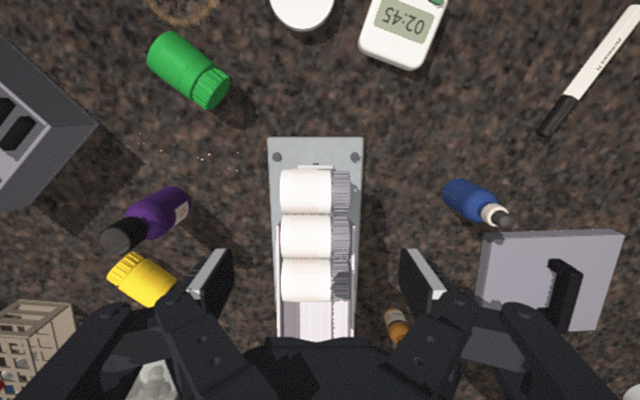

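Three pots remain and pot 2 is at the stop at (315,190), its crest within about 1 mm of where pot 1's was. I descend and grip it.

>>> send_rows(
  targets=[
    [0, -0.5, 10, 0],
    [0, 0, 20, 0],
    [0, 0, 25, 0],
    [0, 0, 25, 0],
    [0, 0, 20, 0],
    [0, 0, 15, 0],
    [0, 0, 10, 0],
    [0, 0, 6, 0],
  ],
)

```text
time: 16.4
tcp_pos: [485.8, -3.8, 39.2]
eef_rot: [-180.0, -0.0, -163.4]
contact_force: [-0.6, 0.4, 0.7]
gripper_width: 1.002
gripper_force: 0.0
```

>>> send_rows(
  targets=[
    [0, 0, 0, 0],
    [0, 0, 0, 0],
    [0, 0, 0, 0],
    [0, 0, 0, 0],
    [0, 0, 0, 0],
    [0, 0, 0, 0],
    [0, 0, 0, 0],
    [0, 0, 0, 0],
  ],
  fingers=1,
)

```text
time: 17.4
tcp_pos: [486.2, -3.1, 40.1]
eef_rot: [-180.0, 0.0, -163.4]
contact_force: [-1.6, -0.0, 6.1]
gripper_width: 0.719
gripper_force: 38.6
```

>>> send_rows(
  targets=[
    [0, 0, -5, 0],
    [0, 0, -10, 0],
    [0, 0, -15, 0],
    [0, 0, -20, 0],
    [0, 0, -20, 0],
    [0, 0, -20, 0],
    [0, 0, -20, 0],
    [0, 0, -20, 0],
  ],
)

```text
time: 18.4
tcp_pos: [485.9, -3.2, 171.1]
eef_rot: [180.0, 0.0, -163.4]
contact_force: [1.1, -0.3, -1.9]
gripper_width: 0.719
gripper_force: 38.3
```

>>> send_rows(
  targets=[
    [4.9, -37.9, 0, 0],
    [4.9, -37.9, 0, 0],
    [4.9, -37.9, 0, 0],
    [4.9, -37.9, 0, 0],
    [4.9, -37.9, 0, 0],
    [4.9, -37.9, 0, 0],
    [4.9, -37.9, 0, 0],
    [4.9, -37.9, 0, 0],
  ],
)

```text
time: 19.4
tcp_pos: [535.3, -306.2, 170.4]
eef_rot: [-180.0, 0.0, -163.4]
contact_force: [0.4, 0.2, -0.6]
gripper_width: 0.721
gripper_force: 38.4
```

>>> send_rows(
  targets=[
    [0, 0, 0, -7],
    [0, 0, 0, -7],
    [0, 0, 0, -7],
    [0, 0, 0, -7],
    [0, 0, 0, -7],
    [0, 0, 0, -6.8],
    [0, 0, 0, 0],
    [0, 0, 0, 0],
  ],
)

```text
time: 20.4
tcp_pos: [535.2, -304.9, 170.1]
eef_rot: [-180.0, 0.0, -121.7]
contact_force: [-0.7, 0.5, -0.6]
gripper_width: 0.724
gripper_force: 38.5
```

```bash
python3 - <<'E'
from h import *
o=env.observe(); print(o["time"],o["tcp_pos"],o["eef_rot"],o["gripper_width"],o["contact_force"])
f=grab("wrist"); np.savez("w7.npz",**f); cv2.imwrite("pics/w7.png",f["img"])
P=cloud(f);t=np.radians(58.4);a=np.array([np.cos(t),np.sin(t)]);n=np.array([-a[1],a[0]]);c=o["tcp_pos"][:2]
print("want",(np.array([535.2,-304.8])-c)@np.c_[-a,n])
d=P[...,:2]-c
A=d@a;Y=d@n
m=(P[...,2]>54)&(P[...,2]<63)&(abs(A+57)<40)&(abs(Y)<85); m[230:]=0
print("rim y",np.percentile(Y[m],[1,99]),"x",np.percentile(A[m],[1]))
for v in range(140,240,6): print(v,A[v,300].round(1),P[v,300,2].round(1))
E
```

```text
20.4 [ 535.24091318 -304.88083468  170.08445784] [-1.79991145e+02  5.18568781e-03 -1.21709142e+02] 0.723858158864456 [-0.7328747   0.51141773 -0.62810896]
want [-0.04741115  0.07720309]
rim y [-68.71816072  66.43740574] x [-85.78460853]
140 nan nan
146 -42.7 51.3
152 -36.6 46.6
158 -24.0 5.1
164 -19.1 14.2
170 -13.2 17.3
176 -3.9 5.3
182 3.0 5.3
188 10.1 4.8
194 13.5 17.2
200 24.2 5.2
206 29.8 9.9
212 29.8 29.7
218 30.1 46.3
224 -22.6 187.6
230 -22.1 193.6
236 -20.7 197.0
```

View pics/w7.png

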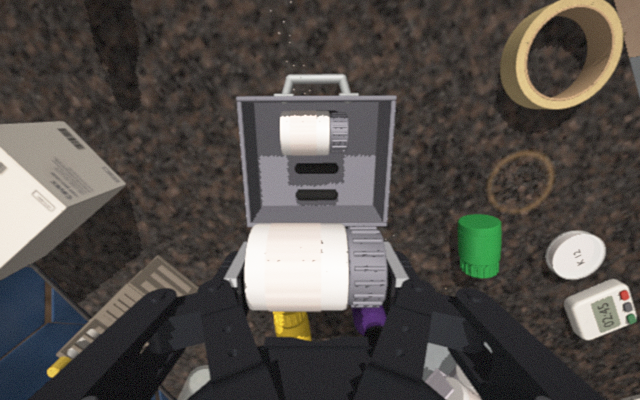

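Pot 1 lies home at (314,133) and the empty cradle's ridges are centred under the held pot, at (317,168) and (317,194). I lower pot 2.

>>> send_rows(
  targets=[
    [0, 0, 10, 0],
    [0, 0, 20, 0],
    [0, 0, 20, 0],
    [0, 0, 20, 0],
    [0, 0, 20, 0],
    [0, 0, 20, 0],
    [0, 0, 15, 0],
    [0, 0, 10, 0],
  ],
)

```text
time: 21.45
tcp_pos: [534.9, -304.8, 33.7]
eef_rot: [179.9, -0.0, -121.6]
contact_force: [-0.2, 0.3, -0.7]
gripper_width: 0.721
gripper_force: 38.5
```

>>> send_rows(
  targets=[
    [0, 0, 5, 0],
    [0, 0, 4, 0],
    [0, 0, 3, 0],
    [0, 0, 3, 0],
    [0, 0, 2, 0],
    [0, 0, 1, 0],
    [0, 0, 0, 0],
    [0, 0, 0, 0],
  ],
)

```text
time: 22.45
tcp_pos: [535.3, -304.9, 16.9]
eef_rot: [-180.0, 0.0, -121.6]
contact_force: [0.1, -1.1, -0.9]
gripper_width: 0.721
gripper_force: 38.5
```

>>> send_rows(
  targets=[
    [0, 0, 1, 0],
    [0, 0, 0, 0],
    [0, 0, 0.5, 0],
    [0, 0, 0, 0],
    [0, 0, 0.5, 0],
    [0, 0, 0, 0],
    [0, 0, 0, 0],
    [0, 0, 0, 0],
  ],
)

```text
time: 23.45
tcp_pos: [535.4, -304.9, 15.4]
eef_rot: [-180.0, 0.0, -121.5]
contact_force: [-2.5, 1.9, 5.4]
gripper_width: 0.722
gripper_force: 39.4
```

>>> send_rows(
  targets=[
    [0, 0, 0, 0],
    [0, 0, 0, 0],
    [0, 0, 0, 0],
    [0, 0, 0, 0],
    [0, 0, 0, 0],
    [0, 0, 0, 0],
    [0, 0, 0, 0],
    [0, 0, 0, 0],
  ],
  fingers=-0.7,
)

```text
time: 24.45
tcp_pos: [535.3, -304.9, 14.8]
eef_rot: [-180.0, 0.0, -121.6]
contact_force: [0.9, 0.9, -0.6]
gripper_width: 0.85
gripper_force: 0.0
```

>>> send_rows(
  targets=[
    [0, 0, -8, 0],
    [0, 0, -15, 0],
    [0, 0, -22, 0],
    [0, 0, -22, 0],
    [0, 0, -22, 0],
    [0, 0, -22, 0],
    [0, 0, -22, 0],
    [0, 0, -22, 0],
  ],
)

```text
time: 25.45
tcp_pos: [535.3, -305.0, 172.0]
eef_rot: [-179.9, 0.0, -121.6]
contact_force: [0.2, -0.3, -0.2]
gripper_width: 0.852
gripper_force: 0.0
```

```bash
python3 - <<'E'
from h import *
o=env.observe(); print(o["time"],o["tcp_pos"],o["eef_rot"])
w=o["eef_rot"][2]
# plan to lid
tgt=np.array([532.0,300.5]); y=np.radians(-121.6)
d=tgt-o["tcp_pos"][:2]; print(d, "tool", d@[np.cos(y),np.sin(y)], d@[np.sin(y),-np.cos(y)])
y=np.radians(-160.4);print("after turn tool", d@[np.cos(y),np.sin(y)], d@[np.sin(y),-np.cos(y)])
E
```

```text
25.45 [ 535.29589027 -304.9534724   171.98488708] [-1.79923121e+02  2.13245497e-02 -1.21559161e+02]
[ -3.29589027 605.4534724 ] tool -513.9540297643397 320.05628476767725
after turn tool -199.9953997382951 571.4775675508286
```

>>> send_rows(
  targets=[
    [0, 0, 0, 9.7],
    [0, 0, 0, 9.7],
    [0, 0, 0, 9.7],
    [0, 0, 0, 9.7],
    [-16.7, 47.6, 0, 0],
    [-16.7, 47.6, 0, 0],
    [-16.7, 47.6, 0, 0],
    [-16.7, 47.6, 0, 0],
  ],
  fingers=-1,
)

```text
time: 26.45
tcp_pos: [534.2, -101.7, 171.3]
eef_rot: [-180.0, 0.1, -160.4]
contact_force: [1.1, -0.4, -0.4]
gripper_width: 1.001
gripper_force: 0.0
```

>>> send_rows(
  targets=[
    [-16.7, 47.6, 0, 0],
    [-16.7, 47.6, 0, 0],
    [-16.7, 47.6, 0, 0],
    [-16.7, 47.6, 0, 0],
    [-16.7, 47.6, 0, 0],
    [-16.7, 47.6, 0, 0],
    [-16.7, 47.6, 0, 0],
    [-16.7, 47.6, 0, 0],
  ],
)

```text
time: 27.45
tcp_pos: [532.0, 302.2, 171.4]
eef_rot: [180.0, 0.1, -160.3]
contact_force: [0.1, 0.0, 1.4]
gripper_width: 1.003
gripper_force: 0.0
```

```bash
python3 - <<'E'
from h import *
o=env.observe(); print(o["time"],o["tcp_pos"],o["eef_rot"])
f=grab("wrist"); np.savez("w8.npz",**f); cv2.imwrite("pics/w8.png",f["img"])
P=cloud(f)
rect(P,"handle",0,640,0,400,48,57)
y=np.radians(o["eef_rot"][2]);d=P[...,:2]-o["tcp_pos"][:2]
X=d@[np.cos(y),np.sin(y)];Y=d@[np.sin(y),-np.cos(y)]
m=(P[...,2]>47)&(P[...,2]<58)&(abs(X)<60)&(abs(Y)<30)
Q=np.c_[X[m],Y[m]].astype(np.float32); print("handle tool-frame",cv2.minAreaRect(Q))
m=(P[...,2]>13)&(P[...,2]<26)&(abs(X)<90)&(abs(Y)<95)
Q=np.c_[X[m],Y[m]].astype(np.float32); print("plate",cv2.minAreaRect(Q))
f=grab("top"); cv2.imwrite("pics/t8.png",f["img"][165:265,180:460]); np.savez("t8.npz",**f)
E
```

```text
27.45 [531.96435549 302.20455649 171.43789573] [ 1.79962506e+02  9.41741509e-02 -1.60345915e+02]
handle 4598 [666.4 339.2] [461.7 649.5] 0.8 med [540.3 171.6  53. ]
handle tool-frame ((1.2717094421386719, 1.8538823127746582), (78.8253402709961, 13.540980339050293), 0.3617495894432068)
plate ((0.6153182983398438, 1.4073333740234375), (133.82723999023438, 150.47061157226562), 0.9025759696960449)
```

View pics/w8.png

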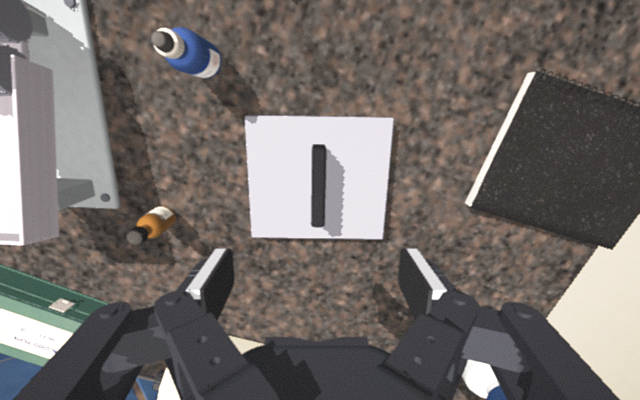

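The lid is straight below, with its handle at (318,186). Its offset from the tool is about 1 mm by 1.5 mm. I descend and grip the handle.

>>> send_rows(
  targets=[
    [1, 1.4, 10, 0.6],
    [0, 0, 20, 0],
    [0, 0, 25, 0],
    [0, 0, 25, 0],
    [0, 0, 25, 0],
    [0, 0, 20, 0],
    [0, 0, 12, 0],
    [0, 0, 8, 0],
  ],
)

```text
time: 28.55
tcp_pos: [530.7, 300.7, 24.6]
eef_rot: [-180.0, -0.0, -161.0]
contact_force: [-0.0, -0.5, 0.2]
gripper_width: 1.001
gripper_force: 0.0
```

>>> send_rows(
  targets=[
    [0, 0, 0, 0],
    [0, 0, 0, 0],
    [0, 0, 0, 0],
    [0, 0, 0, 0],
    [0, 0, 0, 0],
    [0, 0, 0, 0],
    [0, 0, 0, 0],
    [0, 0, 0, 0],
  ],
  fingers=1,
  force=60,
)

```text
time: 29.55
tcp_pos: [530.9, 301.8, 25.4]
eef_rot: [180.0, 0.1, -160.9]
contact_force: [-1.0, 1.3, 5.7]
gripper_width: 0.154
gripper_force: 59.6
```

>>> send_rows(
  targets=[
    [0, 0, -5, 0],
    [0, 0, -10, 0],
    [0, 0, -20, 0],
    [0, 0, -25, 0],
    [0, 0, -30, 0],
    [0, 0, -30, 0],
    [0, 0, -30, 0],
    [0, 0, -30, 0],
  ],
)

```text
time: 30.55
tcp_pos: [530.3, 301.1, 206.2]
eef_rot: [180.0, -0.0, -161.0]
contact_force: [0.2, -0.6, -2.0]
gripper_width: 0.152
gripper_force: 58.7
```

```bash
python3 - <<'E'
from h import *
t=np.radians(58.4);a=np.array([np.cos(t),np.sin(t)]);n=np.array([-a[1],a[0]])
f=dict(np.load("w7.npz"));P=cloud(f);c=np.array([535.24,-304.88])
d=P[...,:2]-c;A=d@a;Y=d@n
m=(P[...,2]>56)&(P[...,2]<62)&(A>-100)&(A<38)&(abs(Y)<80)
m=cv2.morphologyEx(m.astype(np.uint8),cv2.MORPH_OPEN,np.ones((2,2)))>0; m[235:]=0
Q=np.c_[A[m],Y[m]].astype(np.float32); print("rim rel tool(a,n), want (-27,0)",cv2.minAreaRect(Q),len(Q))
# outer edges by row
for v in range(105,225,15):
    w=np.where(m[v])[0]; print(v,w.min(),w.max(),Y[v,w.min()].round(1),Y[v,w.max()].round(1))
p=(P[...,2]>150)&(P[...,2]<205); 
for v in (250,265,280):
    w=np.where(f["z_map"][v]<230)[0]; g=f["img"][v,235:400].max(-1); 
    k=np.where((P[v,:,2]>190)&(np.arange(640)>240)&(np.arange(640)<390))[0]; print("pot",v,k.min(),k.max(),Y[v,k.min()].round(1),Y[v,k.max()].round(1))
g=dict(np.load("t8.npz"));P=cloud(g)
rect(P,"top rim",388,450,175,240,52,64)
rect(P,"lid/arm",388,450,175,240,100,400) if 0 else None
o=env.observe();print(o["tcp_pos"],o["eef_rot"])
E
```

```text
rim rel tool(a,n), want (-27,0) ((-13.500251770019531, 0.2208404541015625), (145.73316955566406, 165.9799041748047), 0.2228960543870926) 2212
105 238 395 -67.2 82.0
120 239 394 -67.2 82.0
135 240 393 -67.3 82.3
150 241 392 -68.1 82.4
165 243 391 -67.1 82.6
180 244 390 -67.5 82.7
195 245 389 -67.7 82.9
210 247 388 -67.0 83.3
pot 250 243 387 -36.2 33.4
pot 265 241 389 -33.9 31.1
pot 280 241 389 -31.9 29.5
top rim 431 [ 523.1 -330.2] [120.6 137.7] 58.4 med [ 526.1 -335.1   56. ]
[530.3472651  301.09191001 206.21207505] [ 1.79994621e+02 -7.46217998e-03 -1.60969836e+02]
```

View pics/t8.png

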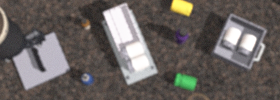

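The crop shows two pots in the carrier (at about (240,40)) and two pots on the track at its low end (135,55). The lid is held squarely. I carry it over the carrier.

>>> send_rows(
  targets=[
    [14.25, -39.4, 0, 0],
    [14.25, -39.4, 0, 0],
    [14.25, -39.4, 0, 0],
    [14.25, -39.4, 0, 0],
    [14.25, -39.4, 0, 0],
    [14.25, -39.4, 0, 0],
    [14.25, -39.4, 0, 0],
    [14.25, -39.4, 0, 0],
  ],
)

```text
time: 31.55
tcp_pos: [525.2, -35.1, 205.3]
eef_rot: [180.0, 0.0, -161.0]
contact_force: [-0.3, 0.5, -1.8]
gripper_width: 0.145
gripper_force: 58.7
```

>>> send_rows(
  targets=[
    [14.25, -39.4, 0, 0],
    [14.25, -39.4, 0, 0],
    [14.25, -39.4, 0, 0],
    [14.25, -39.4, 0, 0],
    [14.25, -39.4, 0, 0],
    [14.25, -39.4, 0, 0],
    [14.25, -39.4, 0, 0],
    [0, 0, 0, 0],
  ],
)

```text
time: 32.55
tcp_pos: [520.5, -329.3, 204.5]
eef_rot: [180.0, -0.1, -161.1]
contact_force: [0.0, 0.4, -1.4]
gripper_width: 0.158
gripper_force: 58.9
```

>>> send_rows(
  targets=[
    [0, 0, 0, -6.6],
    [0, 0, 0, -6.6],
    [0, 0, 0, -6.6],
    [0, 0, 0, -6.6],
    [0, 0, 0, -6.6],
    [0, 0, 0, -6.5],
    [0, 0, 0, 0],
    [0, 0, 0, 0],
  ],
)

```text
time: 33.55
tcp_pos: [521.3, -326.6, 205.0]
eef_rot: [-180.0, 0.0, -121.6]
contact_force: [0.3, 0.5, -1.5]
gripper_width: 0.15
gripper_force: 58.9
```

>>> send_rows(
  targets=[
    [1, 0, 10, 0],
    [0, 0, 20, 0],
    [0, 0, 20, 0],
    [0, 0, 20, 0],
    [0, 0, 18, 0],
    [0, 0, 14, 0],
    [0, 0, 8, 0],
    [0, 0, 2, 0],
  ],
)

```text
time: 34.55
tcp_pos: [520.7, -327.8, 92.3]
eef_rot: [180.0, -0.0, -121.5]
contact_force: [-0.4, 0.4, -1.9]
gripper_width: 0.154
gripper_force: 59.0
```

```bash
python3 - <<'E'
from h import *
o=env.observe(); print(o["time"],o["tcp_pos"],o["eef_rot"],o["contact_force"])
f=grab("wrist"); np.savez("w9.npz",**f); cv2.imwrite("pics/w9.png",f["img"])
E
```

```text
34.55 [ 520.69049038 -327.83111074   92.34446509] [ 1.79964940e+02 -1.38051357e-02 -1.21472697e+02] [-0.40364799  0.44901403 -1.89442796]
```

View pics/w9.png

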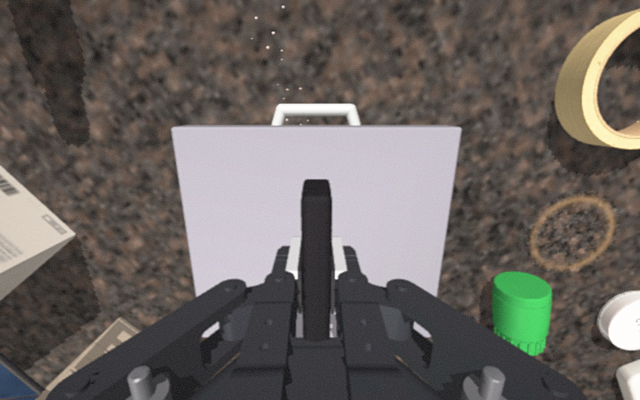

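The lid hovers over the carrier. Its front edge spans columns 173 to 461 (centre 317) and the loop spans 272 to 359 (centre 315.5), so they are aligned. I lower it slowly.

>>> send_rows(
  targets=[
    [0, 0, 3, 0],
    [0, 0, 2, 0],
    [0, 0, 2, 0],
    [0, 0, 2, 0],
    [0, 0, 2, 0],
    [0, 0, 2, 0],
    [0, 0, 0, 0],
    [0, 0, 0, 0],
  ],
)

```text
time: 35.6
tcp_pos: [520.9, -327.8, 79.8]
eef_rot: [-180.0, -0.0, -121.5]
contact_force: [0.3, 0.0, -2.6]
gripper_width: 0.152
gripper_force: 59.0
```

Skirt is past the rim with no contact. I go on down.

>>> send_rows(
  targets=[
    [0, 0, 2, 0],
    [0, 0, 2, 0],
    [0, 0, 2, 0],
    [0, 0, 1, 0],
    [0, 0, 1, 0],
    [0, 0, 1, 0],
    [0, 0, 0, 0],
    [0, 0, 0, 0],
  ],
)

```text
time: 36.6
tcp_pos: [520.9, -327.8, 70.9]
eef_rot: [-180.0, 0.0, -121.5]
contact_force: [0.6, 1.0, -1.5]
gripper_width: 0.151
gripper_force: 59.0
```

>>> send_rows(
  targets=[
    [0, 0, 0.5, 0],
    [0, 0, 0.5, 0],
    [0, 0, 0.5, 0],
    [0, 0, 0, 0],
    [0, 0, 0, 0],
    [0, 0, 0, 0],
    [0, 0, 0, 0],
    [0, 0, 0, 0],
  ],
)

```text
time: 37.6
tcp_pos: [520.8, -327.8, 69.5]
eef_rot: [-180.0, -0.0, -121.5]
contact_force: [-2.4, 1.0, 2.8]
gripper_width: 0.149
gripper_force: 59.4
```

Contact came at the expected height. I release and retreat.

>>> send_rows(
  targets=[
    [0, 0, 0.3, 0],
    [0, 0, 0, 0],
    [0, 0, 0, 0],
    [0, 0, 0, 0],
    [0, 0, 0, 0],
    [0, 0, 0, 0],
    [0, 0, 0, 0],
    [0, 0, 0, 0],
  ],
  fingers=-0.3,
)

```text
time: 38.6
tcp_pos: [520.8, -327.9, 69.0]
eef_rot: [-180.0, -0.0, -121.5]
contact_force: [-0.0, -0.6, 0.2]
gripper_width: 0.653
gripper_force: 0.0
```

>>> send_rows(
  targets=[
    [0, 0, -6, 0],
    [0, 0, -15, 0],
    [0, 0, -20, 0],
    [0, 0, -20, 0],
    [0, 0, -20, 0],
    [0, 0, -20, 0],
    [0, 0, -20, 0],
    [0, 0, 0, 0],
  ],
)

```text
time: 39.6
tcp_pos: [521.9, -328.3, 193.1]
eef_rot: [-179.7, 0.1, -121.4]
contact_force: [-0.3, -0.3, 0.3]
gripper_width: 0.651
gripper_force: 0.0
```

```bash
python3 - <<'E'
from h import *
o=env.observe(); print(o["time"],o["tcp_pos"],o["contact_force"])
f=grab("wrist"); P=cloud(f)
d=P[...,:2]-o["tcp_pos"][:2]; t=np.radians(58.5);A=d@[np.cos(t),np.sin(t)];Y=d@[-np.sin(t),np.cos(t)]
m=(P[...,2]>56)&(P[...,2]<72)&(abs(A)<85)&(abs(Y)<90)
Q=np.c_[A[m],Y[m]].astype(np.float32); print("lid plate",cv2.minAreaRect(Q),np.median(P[...,2][m]))
p=P[m]; G=np.c_[A[m],Y[m],np.ones(m.sum())]; k=np.linalg.lstsq(G,p[:,2],rcond=None)[0]; print("plane tilt",k)
g=grab("top"); T=cloud(g); rect(T,"track pots",280,340,168,250,60,140); rect(T,"violet",350,370,190,214,15,130); rect(T,"blue",258,276,232,254,15,120); rect(T,"oil",258,274,178,196,15,90)
rect(T,"yellow",348,376,160,184,15,90); rect(T,"green",352,380,236,258,15,90)
h=np.hstack([cv2.resize(f["img"],(400,250)),cv2.resize(g["img"][150:275,240:440],(400,250))]); cv2.imwrite("pics/end.png",h)
E
```

```text
39.6 [ 521.94808333 -328.32734502  193.06044682] [-0.32125198 -0.31991815  0.25293466]
lid plate ((0.386444091796875, -0.31922149658203125), (150.15716552734375, 134.24485778808594), 89.7969970703125) 64.06206797483085
plane tilt [ 1.21547350e-03 -4.45436738e-05  6.40547035e+01]
track pots 1161 [563.4  18. ] [202.9  74. ] 16.7 med [560.9  17.2  74.6]
violet 0 [0. 0.] [0. 0.] 0.0 med [nan nan nan]
blue 112 [455.3 153.5] [32.2 32. ] 40.0 med [452.7 150.1  58.6]
oil 65 [633.1 144.9] [20.2 24.3] 15.5 med [631.4 143.9  41.6]
yellow 45 [ 666.3 -141.1] [16.8 38.5] 87.2 med [ 660.8 -144.6   38.1]
green 0 [0. 0.] [0. 0.] 0.0 med [nan nan nan]
  return _methods._mean(a, axis=axis, dtype=dtype,
  ret = um.true_divide(
```

View pics/end.png

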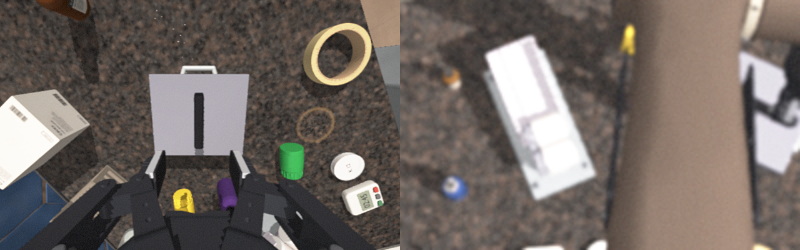

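The left half shows the lid flat and square on the carrier, its plate at z 64 with no tilt, and green, yellow and violet in place. The right half shows two pots at the low end of the track at (545,140). I hand the job in.

```bash
python3 -c "
from plant import env
print(env.sign_off())"
```

```text
the job is handed in; nothing more can be done
None
```

I handed the job in at about 40 s: both pots lie in their cradles, the lid is level and fully down on the carrier, two pots remain on the track with one at the stop, and nothing else looked moved in the last pictures. Pot 1 sits about 2 mm off centre along its axis.

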